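# Pack the stationery caddy and slide it under the desk riser

### The job

Lay the carton of paper clips flat in the free space of the stationery caddy, beside the tins already in it. Then move the caddy, kept level, off the file box onto the desk and slide it, pull towards you, straight in under the desk riser until its front wall is flush with the riser's front edge and only the pull stands out. Do not let the caddy or the carton knock or rub against the riser, keep the tins in their places in the caddy, and leave the other things on the desk where they are.

Things in the scene. Friction and masses are not known exactly. Their poses are not given: they have to be found in the camera images.
- caddy: Low open grey plastic stationery caddy, 160 (x) by 130 (y), loose, 0.4 kg empty, starting on the file box. Origin: centre of underside; x to its back end, y to its left; its front (-x) has the pull. Floor 5 thick, walls 4 thick, rims 20 above the underside. A 10 thick, 20 high middle wall makes two lanes 152 x 56 mm, centred at y = +33 and -33. Highest part: carrying bar, top at 72 mm.
- caddy_bar (a point): Middle of the carrying bar that stands over the caddy's middle: 80 long (along caddy x), 12 thick (along y), from 48 to 72 mm above the underside on two 10 mm posts; this point is 60 mm above the underside over the caddy's centre. The caddy hangs level from it.
- caddy_pull (a point): Grip point of the upright pull on the caddy's front end: a plate 12 thick (along caddy y), reaching 32 mm out from the front wall, from 24 to 64 mm above the underside. This point is 98 mm in front of the caddy's centre, 45 mm above the underside.
- caddy_front (a point): Foot of the caddy's front wall face, middle, on the underside (80 mm in front of the caddy's centre; the pull stands out beyond it).
- caddy_space (a point): The free space in the caddy: on the floor (5 mm above the underside) of the right-hand (-y) lane, in its back half, at caddy x = +36, y = -33 mm. About 80 long by 56 wide.
- clip_box_centre (a point): Centre (half-way up) of the carton of paper clips, a plain brown card box with a white paper band, 66 long (its x) by 48 wide (its y) by 36 high (z), loose, about 0.12 kg, lying flat on the desk. Its length goes along the caddy's length.
- pencil_tin_centre (a point): Centre of the flat pencil tin, bare metal, 141 x 49 x 22 mm, lying loose in the caddy's left-hand (+y) lane, its length along the lane.
- card_tin_centre (a point): Centre of the low card tin, bare metal, 70 x 46 x 14 mm, lying loose in the front half of the caddy's right-hand (-y) lane, its length along the lane.
- filebox: Flat closed black file box, 190 (x) x 150 (y) x 30 mm high, fixed to the desk; the caddy starts on it. Origin: centre of its underside.
- riser: Desk riser, fixed: wooden board 200 deep (x), 240 wide (y), 15 thick on four 20 mm steel legs at its corners. Underside 86, top 101 mm above the desk. Origin: on the desk below its centre; x from front to back; front edge at x = -100 faces the robot. 200 mm clear between legs, open from front to back. Papers and a note holder (to 133 mm high) are fixed on its back half.
- mug: Bystander: white mug, 80 across, 92 high, origin under its centre.
- pen_cup: Bystander: black pen cup, 76 across, 100 high (pens to 155), origin under its centre.
- stapler: Bystander: black stapler, 140 x 36 x 51 mm, origin under its centre.
- tape: Bystander: grey tape dispenser, 140 x 60 x 84 mm, origin under its centre.
- calculator: Bystander: calculator, 75 (x) x 100 (y) x 17 mm, origin under its centre.
There are look-alikes about, which are no part of the job. Several things look just like the part that bears clip_box_centre: the one meant starts farthest from the robot's base. What is shaped like the caddy but pink is not meant.

How it is judged:
At the end, for the whole second after the job is handed in: Caddy flat on the desk under the riser, at rest, pull at the front, square within 7 degrees, front wall at most 14 mm before or 16 mm behind the riser's front edge; carton flat on the caddy floor in the back half of the right-hand lane; both tins flat in their lanes (x of caddy_front in the frame of riser between -0.114 and -0.084 m and y of caddy_front in the frame of riser between -0.04 and 0.04 m and angle between the x axis of caddy and the x axis of riser, either way round below 0.12 rad and x of caddy_bar in the frame of riser above -0.06 m and angle between caddy's own z axis and vertical below 0.05 rad and height (world z) of caddy below 0.006 m and linear speed of caddy below 0.01 m/s and x of clip_box_centre in the frame of caddy between 0 and 0.08 m and y of clip_box_centre in the frame of caddy between -0.045 and -0.021 m and z of clip_box_centre in the frame of caddy between 0.018 and 0.028 m and angle between clip_box_centre's own z axis and vertical below 0.1 rad and y of pencil_tin_centre in the frame of caddy between 0.018 and 0.048 m and z of each of pencil_tin_centre, card_tin_centre in the frame of caddy below 0.022 m and y of card_tin_centre in the frame of caddy between -0.048 and -0.018 m); the robot touches nothing.
It fails at once if the caddy is tipped by more than 17 degrees (angle between caddy's own z axis and vertical above 0.3 rad).
It fails at once if the caddy presses against the riser (over 2 N) (contact force between caddy and riser above 2 N).
It fails at once if the carton presses against the riser (over 2 N) (contact force between clip_box and riser above 2 N).
It fails at once if a bystander is moved by more than 20 mm (distance of any of mug, pen_cup, stapler, tape, calculator from where it was at the start of the episode above 0.02 m).
It also fails if it takes over 72 s, if anything falls off the work surface, if the arm or the gripper's body presses on something with over 40 N, if the wrist force passes 120 N, or if a joint passes its speed limit or range.

### The arm

A 6-joint arm with a two-finger parallel gripper is mounted at the origin on the work surface. World frame = base frame: x ahead of the robot, y to its left, z up, the work surface at z = 0. Lengths are in m, angles in rad, forces in N, time in s.
With the tool pointing down it reaches from about 0.275 to 0.875 m from the base axis. Payload 12.5 kg.
Tool frame: the origin (TCP) lies on the centre line of the jaws, within the pads' length; the fingertips stand r.finger_overhang ahead of it and the grasp point (between the pads) lies 3 mm ahead of it (r.finger_overhang is the distance from the TCP to the fingertips, in m); z points along the fingers, y is the line along which they close (so a half turn about z gives the same grasp; the last joint's range is limited). The gripper opens to 85 mm and grips with 20 to 120 N. Pads are 22 mm wide; open, the fingers measure 114 mm over their backs; the gripper's body (76 mm by 85 mm) begins 54 mm behind the grasp point. The pads swing forward as they close: fully open they stand 13 mm farther back than shut.
Start: joints at [1.207, 0.351, 1.652, -0, 1.139, -0.085], TCP at [0.151, 0.529, 0.253] pointing down, gripper open.
Joint ranges: [-2.75, 2.75], [-0.79, 2.1], [0.01, 2.65], [-1.57, 4.71], [0.07, 3.14], [-2.87, 2.87]. Speed limits (rad/s): [2.22, 2.22, 2.79, 3.14, 3.14, 3.14].

### API

Orientations are given as a unit quaternion [x, y, z, w].
In Python, from cell import r, optics gives the robot as it stands. The module is installed in compiled form; this text tells all that it offers. Calls block until the motion is done:
- r.move_to(position, orientation): joint-space move of the TCP to a pose.
- r.move_linear(position, rot=None, vel=0.15): straight line of the TCP; rot=None keeps the orientation; vel is the mean speed in m/s.
- r.set_joints(angles): joint-space move.
- r.set_gripper(opening, squeeze=None): opening from 0.0 (shut) to 1.0 (fully open); squeeze is the grip in N (None keeps the last); returns when the fingers have stopped.
- r.sleep(seconds).
- r.inverse_kinematics(position, orientation): joint angles nearest the present ones, or None.
- optics.get_image(name): name is "scene" or "top" or "wrist"; returns a dict with "pixels" (384x512x3 uint8, red, green, blue), "depth" (384x512 float32, m along the optical axis (not along the pixel's ray), 0 where there is no reading), "fx", "fy", "cx", "cy" (pixels), "camera_from_world" (4x4, takes a point from world to camera coordinates); the wrist camera has in their place "mount" (4x4, takes a point from camera to tool coordinates, whose origin is the TCP and whose axes are the flange's). Camera axes: x right, y down, z forward; pixel columns grow to the right and rows downward; lengths in m; the calibration is good to about 2 mm. A picture is of the moment at which its call begins: read the wrist's pose just before it.
A pose or a line that the arm cannot do raises r.PlanningError and nothing moves.
- r.hand_in(): hands the job in; it is judged then, once.
Readings, each from a call of its own:
- r.current_t(): time.
- r.current_q(): joint angles.
- r.current_qvel(): joint speeds.
- r.current_effort(): joint torques, N m.
- r.current_tool_pos(): TCP position.
- r.current_ee_rot(): TCP orientation.
- r.current_contact_force(): force on the tool from outside, world axes, zero at the start.
- r.current_torque(): the same for the moment, N m.
- r.current_opening(): opening from 0.0 (shut) to 1.0 (fully open).
- r.current_finger_force(): force on a finger pad.
Only numpy, scipy, OpenCV 4.12 (cv2) and the standard library are available. Lean on these libraries where they do the work, as an engineer would, in place of code of your own. Each camera call takes 0.05 s, during which the arm holds its last target. There are 200 camera calls.

## Working session

There is one attempt and no reset: what is moved stays moved. The work goes in short steps, each a Python script; the robot and the scene stay as the last script left them, time stands still between calls to the robot, and variables do not carry over. Pictures are saved under pics/ and viewed, at most 10 in all, crops included, and the job is handed in when it is done.

```bash
mkdir -p pics
cat > h.py <<'E'
import numpy as np, cv2
from cell import r, optics
def grab(n):
    im=optics.get_image(n); return im
def save(im,f,crop=None,k=1):
    p=im["pixels"][...,::-1]
    if crop: a,b,c,d=crop; p=p[b:d,a:c]
    cv2.imwrite("pics/"+f,cv2.resize(p,None,fx=k,fy=k,interpolation=cv2.INTER_CUBIC))
def cloud(im):
    d=im["depth"];v,u=np.indices(d.shape)
    P=np.stack([(u-im["cx"])/im["fx"]*d,(v-im["cy"])/im["fy"]*d,d,np.ones_like(d)],-1)
    W=P@np.linalg.inv(im["camera_from_world"]).T
    W=W[...,:3]; W[d==0]=np.nan
    return W
E
python3 - <<'E'
from h import *
import pickle
for n in("top","scene"):
    im=grab(n); save(im,n+"0.png",k=1.5); pickle.dump(im,open(n+"0.pkl","wb"))
    print(n,np.linalg.inv(im["camera_from_world"]).round(3).tolist(),im["fx"])
print(r.finger_overhang,r.current_t(),r.current_ee_rot(),r.current_tool_pos())
E
```

```text
top [[0.002, -0.981, 0.193, 0.166], [-1.0, -0.004, -0.013, 0.012], [0.014, -0.193, -0.981, 1.614], [0.0, 0.0, 0.0, 1.0]] 474.8138925708092
scene [[-0.467, 0.532, -0.707, 1.143], [0.884, 0.29, -0.366, 0.352], [0.01, -0.796, -0.605, 0.7], [0.0, 0.0, 0.0, 1.0]] 364.49884053813344
0.022 0.1 [ 1.38960537e-01  9.90297789e-01 -4.94979826e-04 -1.14404622e-04] [0.15124768 0.5285227  0.25280949]
```

View pics/top0.png

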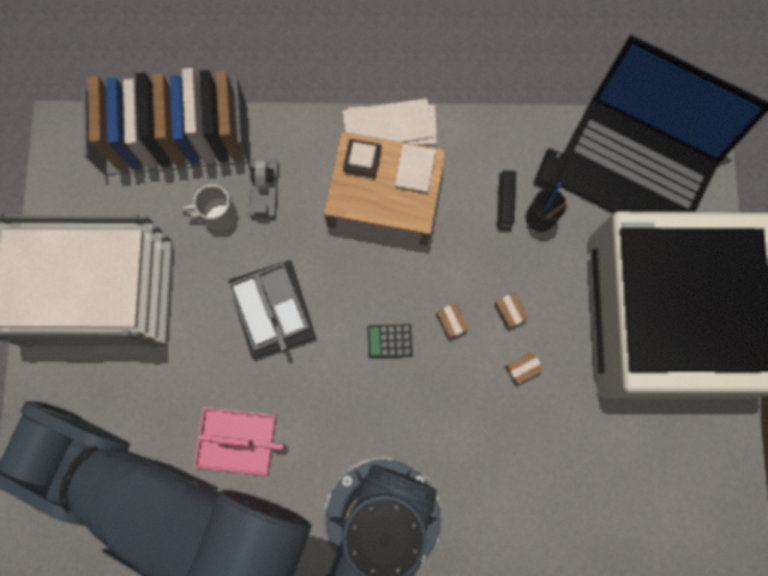

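View pics/scene0.png

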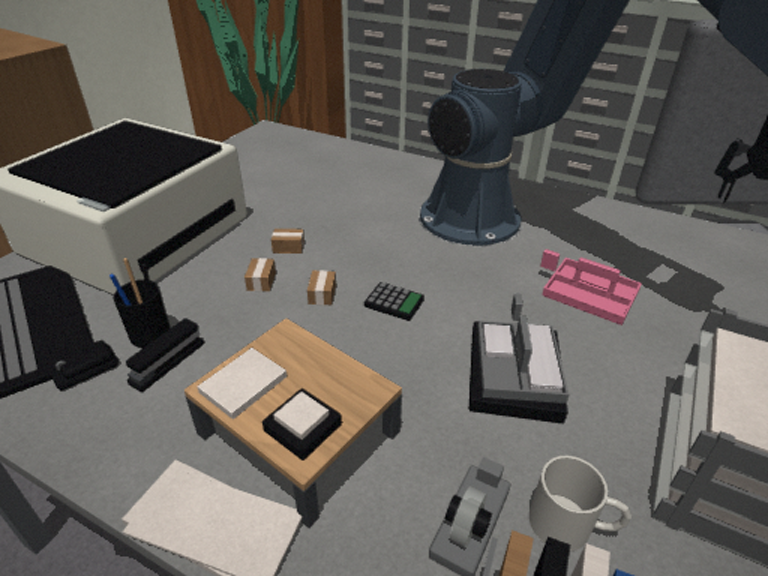

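The top view shows the caddy at (272,310), the riser at (387,185), and cartons at (452,320), (511,310) and (525,368). The pink look-alike is at (237,440). Next I'll fit the shapes from depth.

```bash
python3 - <<'E'
from h import *
import pickle
im=pickle.load(open("top0.pkl","rb")); W=cloud(im)
def fit(name,u0,v0,u1,v1,z0,z1):
    S=W[int(v0/1.5):int(v1/1.5),int(u0/1.5):int(u1/1.5)].reshape(-1,3)
    S=S[(S[:,2]>z0)&(S[:,2]<z1)]
    c,s,a=cv2.minAreaRect((S[:,:2]*1000).astype(np.float32))
    print(name,len(S),np.round(c,1),np.round(s,1),round(a,1),"z",np.median(S[:,2]).round(4),"r",np.hypot(*c).round(1))
fit("cartA",430,295,475,345,.025,.05)
fit("cartB",490,287,532,333,.025,.05)
fit("cartC",500,345,550,390,.025,.05)
fit("riser",315,125,455,240,.09,.109)
fit("caddyall",222,255,325,365,.035,.08)
fit("caddybar",222,255,325,365,.096,.115)
fit("caddybar+pull",222,255,325,365,.084,.115)
fit("filebox",222,255,325,365,.02,.04)
fit("calc",360,318,418,362,.010,.03)
fit("stapler",490,165,520,235,.02,.08)
fit("pencup",520,180,570,235,.08,.11)
fit("tape",240,155,285,225,.02,.12)
fit("mug",180,180,235,230,.08,.11)
E
python3 - <<'E'
from h import *
import pickle
im=pickle.load(open("top0.pkl","rb")); save(im,"cad.png",(145,165,220,245),7)
im=pickle.load(open("scene0.pkl","rb")); save(im,"cad2.png",(300,185,390,285),6)
E
```

```text
cartA 289 [ 432.7 -155.4] [66.4 49.9] 25.1 z 0.0369 r 459.8
cartB 281 [ 456.7 -290.3] [65.4 49.7] 26.8 z 0.0371 r 541.2
cartC 291 [ 326.5 -315.1] [47.2 67.2] 26.4 z 0.037 r 453.7
riser 2876 [735.1  -2.1] [240.7 203.7] 79.3 z 0.1017 r 735.1
caddyall 1617 [451.6 249.1] [201.1 147.5] 19.4 z 0.0513 r 515.7
caddybar 102 [429.2 243.1] [149.8  11.7] 23.4 z 0.1022 r 493.3
caddybar+pull 143 [428.2 242.9] [151.9  12.4] 23.0 z 0.0999 r 492.2
filebox 1011 [460.1 253.6] [192.2 149.9] 18.6 z 0.033 r 525.3
calc 598 [393.8 -21.3] [ 85.8 111.8] 2.1 z 0.0161 r 394.4
stapler 377 [ 719.3 -287.2] [ 36.7 130.2] 84.8 z 0.0511 r 774.6
pencup 181 [ 683.8 -370.1] [73.5 75.3] 35.9 z 0.096 r 777.6
tape 643 [752.9 292.8] [152.8  85.6] 1.8 z 0.031 r 807.8
mug 145 [686.  387.3] [79.  85.5] 51.2 z 0.0904 r 787.8
```

View pics/cad.png

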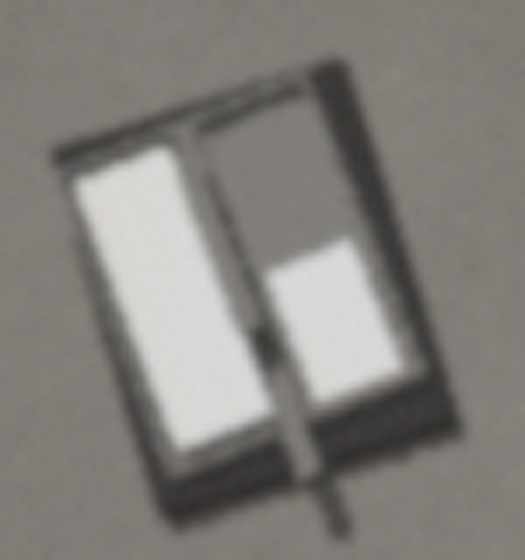

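The crop shows the caddy with its pull towards lower right. The pencil tin is in the left lane, the card tin is at the front of the right lane, and the space behind it is free. I'll take wrist views above the caddy and the chosen carton (B, the farthest) to refine their poses.

```bash
cat >> h.py <<'E'
from scipy.spatial.transform import Rotation as Ro
def down(th,tilt=0,axis_yaw=None):
    """tool y at heading th (deg), tool down; of the two half turns take the one with smaller |q6|"""
    t=np.radians(th); y=np.array([np.cos(t),np.sin(t),0]); z=np.array([0,0,-1.])
    return Ro.from_matrix(np.stack([np.cross(y,z),y,z],1))
def best(p,th,tiltdir=None,tilt=0):
    c=[]
    for k in(0,180):
        R=down(th+k)
        if tilt: # rotate tool so that its z leans along tiltdir (deg heading)
            a=np.radians(tiltdir+90); R=Ro.from_rotvec(-np.radians(tilt)*np.array([np.cos(a),np.sin(a),0]))*R
        q=r.inverse_kinematics(p,R.as_quat())
        if q is not None: c.append((abs(q[5]),R.as_quat()))
    return min(c,key=lambda e:e[0])[1]
def wcloud():
    p=np.array(r.current_tool_pos());R=Ro.from_quat(r.current_ee_rot()).as_matrix()
    im=optics.get_image("wrist")
    T=np.eye(4);T[:3,:3]=R;T[:3,3]=p
    im["camera_from_world"]=np.linalg.inv(T@im["mount"]); return im,cloud(im)
def rect(W,cx,cy,rad,z0,z1):
    S=W.reshape(-1,3);S=S[np.isfinite(S[:,0])]
    S=S[(np.hypot(S[:,0]-cx,S[:,1]-cy)<rad)&(S[:,2]>z0)&(S[:,2]<z1)]
    c,s,a=cv2.minAreaRect((S[:,:2]*1000).astype(np.float32))
    m=S[:,:2].mean(0);v=np.linalg.svd(S[:,:2]-m,full_matrices=False)[2][0]
    print(len(S),np.round(c,1),np.round(s,1),round(a,2),"pca",np.round(np.degrees(np.arctan2(v[1],v[0]))%180,2),"mean",(m*1000).round(1),"z",np.median(S[:,2]).round(4))
    return S
E
python3 - <<'E'
from h import *
import pickle
for n,p,th in(("wcad",[.44,.25,.36],113),("wcart",[.44,-.29,.25],27)):
    r.move_to(p,best(p,th)); im,W=wcloud(); save(im,n+".png",k=1.5); pickle.dump((im,W),open(n+".pkl","wb")); print(n,im["mount"].round(3).tolist(),r.current_t())
    if n=="wcad":
        S=rect(W,.445,.25,.14,.084,.115); rect(W,.46,.255,.13,.045,.06);rect(W,.46,.255,.15,.025,.034)
        rect(W,.462,.257,.06,.097,.115)
    else: rect(W,.4567,-.2903,.06,.025,.05)
    S=W.reshape(-1,3);print(np.nanmedian(S[(S[:,2]<.01)][:,2]))
E
```

```text
wcad [[-0.0, -0.953, -0.302, 0.076], [1.0, -0.0, -0.001, 0.0], [0.0, -0.302, 0.953, -0.121], [0.0, 0.0, 0.0, 1.0]] 1.6833
863 [427.2 242.4] [150.2  11.8] 22.63 pca 23.14 mean [429.8 243.7] z 0.1018
6748 [461.1 256.8] [159.2 130.2] 22.86 pca 47.95 mean [445.1 259. ] z 0.056
2557 [459.2 253.2] [189.3 150. ] 18.65 pca 174.44 mean [430.  231.4] z 0.0304
570 [460.3 256.2] [78.5 11.2] 23.11 pca 23.41 mean [458.4 255.8] z 0.1024
0.0005904869356227471
wcart [[-0.0, -0.954, -0.301, 0.077], [1.0, -0.0, 0.001, 0.001], [-0.001, -0.301, 0.954, -0.121], [0.0, 0.0, 0.0, 1.0]] 3.7167
2588 [ 456.8 -290. ] [65.8 48.3] 25.56 pca 25.08 mean [ 455.8 -288.7] z 0.0366
0.0005745653781338289
```

View pics/wcad.png

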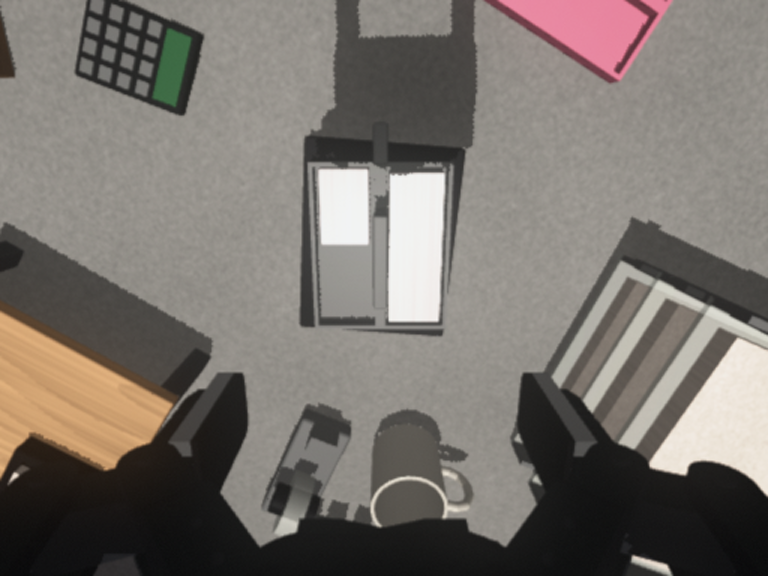

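The wrist view shows the caddy at yaw 23.0°, centred at (461.0, 256.7), with the free half clear behind the card tin at about (345,205). Next I'll find the fingertip height on the desk around the carton, then grasp near its top.

Run:
```python
from h import *
x,y=.4568,-.290; th=25.4
q=best([x,y,.1],th)
r.set_gripper(.92,30)
r.move_to([x,y,.1],q); r.move_linear([x,y,.03],vel=.1)
f0=np.array(r.current_contact_force())
z=.03
while z>.006:
    z-=.0015; r.move_linear([x,y,z],vel=.03); f=np.array(r.current_contact_force())-f0
    if abs(f[2])>3: break
tz=r.current_tool_pos()[2]
print("contact",z,tz,f,r.finger_overhang,r.current_opening())
r.move_linear([x,y,tz+.0185],vel=.06)
r.set_gripper(0.3,30); print(r.current_opening(),r.current_finger_force(),r.current_tool_pos())
r.move_linear([x,y,.2],vel=.15); print(r.current_opening(),r.current_finger_force(),r.current_contact_force(),r.current_t())
im=grab("scene"); save(im,"grip.png",(130,80,330,230),4)
```

```text
contact 0.010499999999999989 0.01146414974449916 [-2.88596213  3.31804646 16.02912139] 0.022 0.9229323365738118
0.7649540443834859 33.48833441734314 [ 0.45669773 -0.28993849  0.02993291]
0.7640756318787308 33.66448223590851 [ 0.157786   -0.7139589  -1.28846948] 10.7333
```

View pics/grip.png

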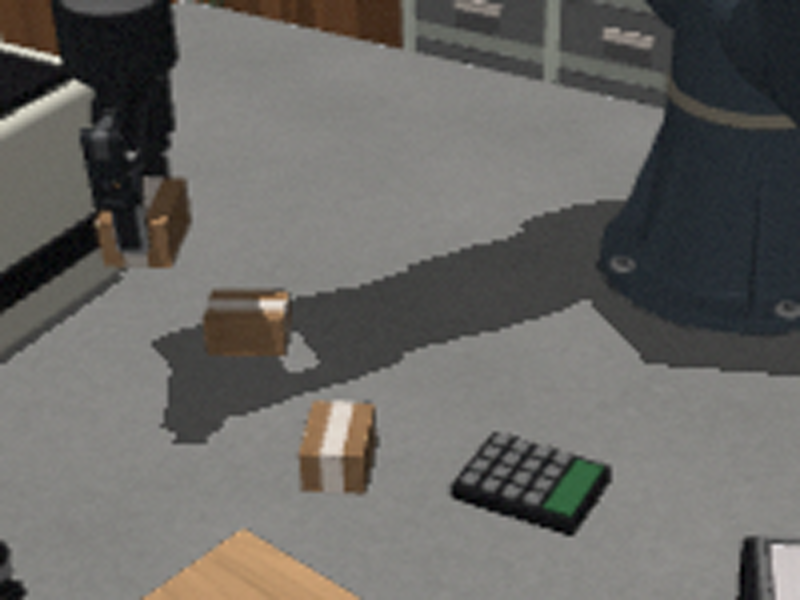

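The carton hangs square between the fingers (at about (145,225)). I'll move it over the lane and check alignment before lowering.

Run:
```python
from h import *
x,y=.508,.2408; q=best([x,y,.16],23.)
r.move_to([x,y,.2],q); r.move_linear([x,y,.125],vel=.15)
im,W=wcloud(); save(im,"over.png",k=1.5)
# caddy frame
c=np.array([.461,.2567]);t=np.radians(23);R=np.array([[np.cos(t),np.sin(t)],[-np.sin(t),np.cos(t)]])
S=W.reshape(-1,3);S=S[np.isfinite(S[:,0])];L=(S[:,:2]-c)@R.T*1000
def rng(n,m): 
    print(n,m.sum(),np.percentile(L[m],[1,50,99],axis=0).round(1).tolist(),np.median(S[m,2]).round(4))
tz=r.current_tool_pos()[2]+.0061
rng("cartontop",(abs(S[:,2]-tz)<.004)&(abs(L[:,0]-37)<25)&(abs(L[:,1]+33)<40))
near=(abs(L[:,0])<90)&(abs(L[:,1])<75)
rng("bar",near&(abs(S[:,2]-.102)<.004)&(abs(L[:,1])<12))
rng("rim",near&(abs(S[:,2]-.050)<.0025))
rng("back rim",near&(abs(S[:,2]-.050)<.0025)&(L[:,0]>60))
rng("floor R",near&(abs(S[:,2]-.035)<.003)&(L[:,1]<0))
rng("ctin",near&(abs(S[:,2]-.049)<.003)&(L[:,1]<-8)&(L[:,1]>-58)&(L[:,0]<20))
print(r.current_tool_pos(),r.current_t())
```

```text
cartontop 11896 [[12.5, -56.5], [36.9, -30.2], [61.5, -9.3]] 0.1323
bar 4782 [[-38.1, -9.9], [7.0, 0.6], [66.7, 6.9]] 0.1023
rim 11968 [[-79.6, -63.0], [-35.0, -1.7], [79.6, 65.5]] 0.0501
back rim 1685 [[60.6, -24.6], [76.6, 17.2], [80.1, 65.4]] 0.0505
floor R 2034 [[-73.4, -31.6], [53.8, -22.4], [76.0, -8.4]] 0.0356
ctin 4854 [[-79.6, -55.2], [-49.2, -35.8], [-7.7, -10.3]] 0.0495
[0.50869996 0.24086979 0.12607157] 13.4083
```

View pics/over.png

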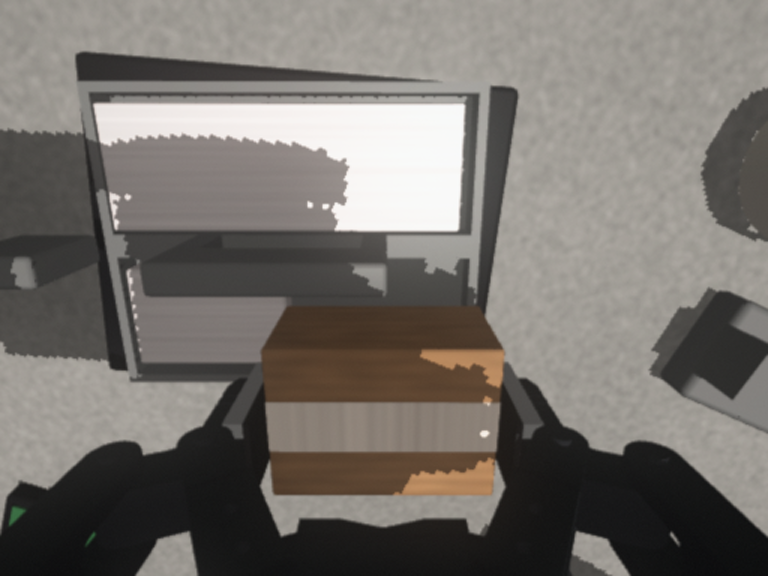

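The carton lines up with the lane: y spans −56.5 to −9.3 in the caddy frame, and the tin ends at x = −8. Lowering.

Run:
```python
from h import *
x,y=.508,.2411
f0=np.array(r.current_contact_force())
z=.080; r.move_linear([x,y,z],vel=.06)
while z>.0655:
    z-=.0015; r.move_linear([x,y,z],vel=.03); f=np.array(r.current_contact_force())-f0
    if abs(f[2])>2.5 or np.hypot(f[0],f[1])>4: break
print(z,r.current_tool_pos(),f,r.current_t())
r.set_gripper(.92); r.sleep(.2)
p=r.current_tool_pos(); r.move_linear([p[0],p[1],.24],vel=.2)
b=[.44,.25,.34]; r.move_to(b,best(b,113))
im,W=wcloud(); save(im,"placed.png",(180,60,340,250),3)
S=rect(W,.445,.25,.15,.084,.115)
c=np.array([.461,.2567]);t=np.radians(23);R=np.array([[np.cos(t),np.sin(t)],[-np.sin(t),np.cos(t)]])
S=W.reshape(-1,3);S=S[np.isfinite(S[:,0])];L=(S[:,:2]-c)@R.T*1000
for n,m in(("carton",(abs(S[:,2]-.071)<.004)&(L[:,1]<-7)&(L[:,0]>-10)),("rim",(abs(S[:,2]-.05)<.0025))):
    m&=(abs(L[:,0])<100)&(abs(L[:,1])<80); print(n,np.percentile(L[m],[1,99],axis=0).round(1).tolist(),np.median(S[m,2]))
print(r.current_t())
```

```text
0.06499999999999999 [0.50825237 0.24118784 0.06552628] [-1.84268413 -0.68889775  6.36343791] 16.8083
965 [427.7 242.7] [149.9  11.3] 23.14 pca 23.02 mean [431.5 244.6] z 0.1019
carton [[5.4, -57.0], [70.2, -9.7]] 0.07162956906793794
rim [[-79.1, -64.5], [79.4, 64.8]] 0.049938206628629106
19.725
```

View pics/placed.png

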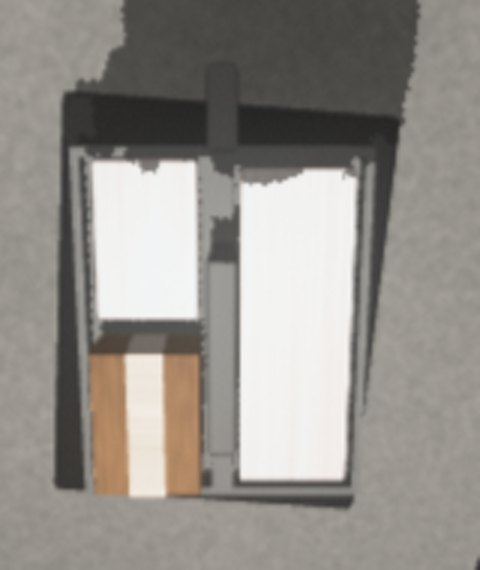

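The carton lies flat in the free space. Next: refine the riser pose, then carry the caddy by its bar to a spot in front of it.

Run:
```python
from h import *
p=[.60,.03,.40]; r.move_to(p,best(p,80))
im,W=wcloud(); save(im,"riser.png")
S=rect(W,.735,-.002,.17,.094,.108)
t=np.radians(-10.7); L=(S[:,:2]-[.735,-.002])@np.array([[np.cos(t),-np.sin(t)],[np.sin(t),np.cos(t)]])
# front edge line and side edges from extreme points
pts=[]
for a in np.arange(-.1,.1,.004):
    m=abs(L[:,1]-a)<.002
    if m.sum()>5: pts.append((a,np.percentile(L[m,0],1)))
pts=np.array(pts);k=np.polyfit(pts[:,0],pts[:,1],1); print("front edge",k,np.std(pts[:,1]-np.polyval(k,pts[:,0])),"y ext",np.percentile(L[:,1],[.2,99.8]),L[:,0].max())
c=[.461,.2567]
q=best([*c,.15],113.)
r.set_gripper(.42,70)
r.move_to([*c,.16],q); r.move_linear([*c,.0975],vel=.1)
r.set_gripper(0.,70); print(r.current_opening(),r.current_finger_force(),r.current_tool_pos())
r.move_linear([*c,.197],vel=.08); print(r.current_contact_force(),r.current_torque(),r.current_t())
im=grab("scene"); save(im,"lift.png",(270,100,420,280),3)
```

```text
13971 [734.5  -2.7] [240.5 200.7] 79.37 pca 73.5 mean [705.9   6.1] z 0.1016
front edge [-0.00098851 -0.09992394] 0.0002010898654524924 y ext [-0.1199117   0.11832464] 0.10000458759574792
0.1260168329423949 69.19994831085205 [0.46138647 0.25690795 0.09833729]
[-0.61647216 -0.40314114 -7.26815824] [ 0.03193306 -0.04234746 -0.01472451] 25.175
```

View pics/lift.png

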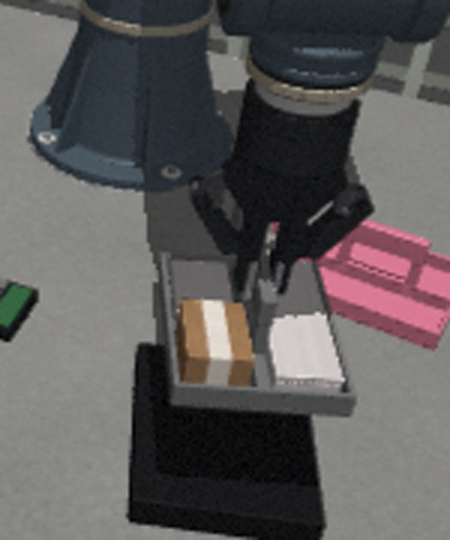

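The caddy hangs level with the carton and tins in place. Riser yaw is −10.65°, centred at (735, −2.3). Now to the staging spot.

Run:
```python
from h import *
a=np.radians(-10.65); ex=np.array([np.cos(a),np.sin(a)]); C=np.array([.735,-.0023])
s=C-.198*ex
q0=Ro.from_quat(r.current_ee_rot()); q=(Ro.from_rotvec([0,0,np.radians(-33.65)])*q0).as_quat()
print(s,r.inverse_kinematics([*s,.197],q))
r.move_linear([*s,.197],q,vel=.12)
r.move_linear([*s,.078],vel=.1)
f0=np.array(r.current_contact_force()); z=.078
while z>.0655:
    z-=.0015; r.move_linear([*s,z],vel=.03); f=np.array(r.current_contact_force())-f0
    if f[2]>3: break
print(z,r.current_tool_pos(),f,r.current_t())
r.set_gripper(.42); r.move_linear([*s,.16],vel=.15)
p=[*(s-.06*ex),.33]; r.move_to(p,q); im,W=wcloud(); save(im,"stage.png")
S=rect(W,*(s-.036*ex),.13,.054,.08); 
S=W.reshape(-1,3);S=S[np.isfinite(S[:,0])];L=(S[:,:2]-C)@np.array([ex,[-ex[1],ex[0]]]).T*1000
m=(abs(S[:,2]-.072)<.0035)&(abs(L[:,0]+198)<60)&(abs(L[:,1])<15); print("bar",np.percentile(L[m],[1,50,99],axis=0).round(1).tolist(),np.median(S[m,2]))
x=L[m]; print("bar yaw",np.degrees(np.polyfit(x[:,0],x[:,1],1)[0]))
m=(abs(S[:,2]-.02)<.003)&(abs(L[:,0]+198)<100)&(abs(L[:,1])<80); print("rim",np.percentile(L[m],[.5,99.5],axis=0).round(1).tolist())
m=(abs(S[:,2]-.064)<.003)&(abs(L[:,0]+295)<30)&(abs(L[:,1])<15); print("pull",m.sum(),np.percentile(L[m],[1,50,99],axis=0).round(1).tolist()if m.sum() else 0)
print(r.current_t())
```

```text
[0.54041066 0.03429219] [-2.26656829e-02  4.01873374e-01  1.72961092e+00  1.51152333e-04
  1.01107422e+00 -1.40767341e+00]
0.06749999999999999 [0.5405183  0.03430503 0.06833538] [-5.89483042  0.9373678  13.0243127 ] 30.4333
827 [504.3  41.3] [ 11.6 150.7] 79.42 pca 169.6 mean [507.1  41. ] z 0.0719
bar [[-238.3, -5.6], [-202.2, 0.8], [-160.6, 6.0]] 0.07250414725432491
bar yaw 0.4510117973125562
rim [[-278.2, -64.4], [-119.7, 65.2]]
pull 265 [[-310.0, -5.4], [-294.7, 0.8], [-278.8, 5.7]]
32.3667
```

The caddy is staged square: front at riser x = −279 mm, y ≈ 0.5, yaw ≈ 0.3°. I'll grip the pull with the tool leaning back and slide it in.

Run:
```python
from h import *
a=np.radians(-10.65); ex=np.array([np.cos(a),np.sin(a),0]); ey=np.array([-ex[1],ex[0],0]); C=np.array([.735,-.0023,0])
g=C-.301*ex+.0006*ey+[0,0,.053]
q=best(g,79.35,-10.65,20); zt=Ro.from_quat(q).as_matrix()[:,2]
if zt@ex<0: q=best(g,79.35,-10.65,-20); zt=Ro.from_quat(q).as_matrix()[:,2]
print(zt,zt@ex); p=g-.003*zt
r.move_to(p+[0,0,.09],q); r.move_linear(p,vel=.1)
r.set_gripper(0.,45); print(r.current_opening(),r.current_finger_force(),r.current_tool_pos()-p,r.current_contact_force())
for d in(.03,.09,.14,.179):
    r.move_linear(p+d*ex,vel=.06); print(d,np.round(r.current_contact_force(),2),(np.array(r.current_tool_pos())-p)@ex)
print(r.current_t()); im=grab("scene"); save(im,"in.png",(80,150,400,330),2.5)
im=grab("top");W=cloud(im)
```

```text
[ 0.33612866 -0.06320842 -0.93969262] 0.3420201433256688
0.13498505748136566 44.389949440956116 [2.21391117e-04 1.12169232e-06 4.56174140e-04] [-2.99763306  0.49463836  5.81325349]
0.03 [ 0.42 -2.27  5.41] 0.030435115672737153
0.09 [-8.13  0.57 13.75] 0.0895221842781958
0.14 [-6.06  0.7   9.72] 0.13983091965686428
0.179 [-1.93  1.04  7.26] 0.17914961033378943
38.2
```

View pics/in.png

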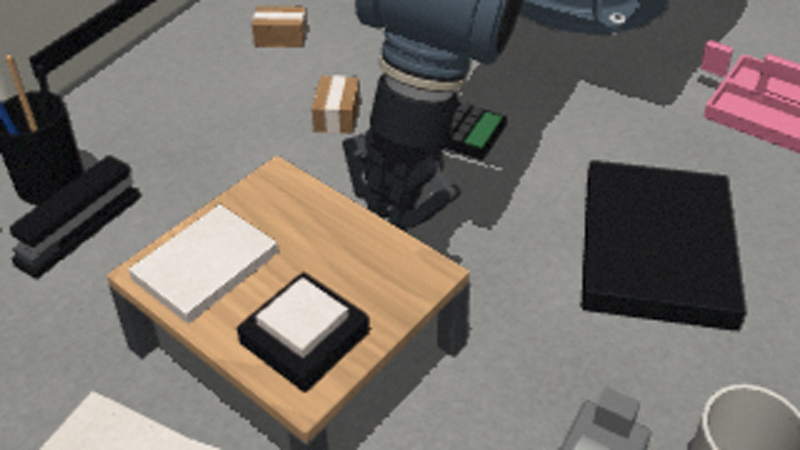

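The caddy is in under the riser, with the gripper at the front edge (about (400,210)). I'll release, back off, and check where the pull and front wall stand.

Run:
```python
from h import *
a=np.radians(-10.65); ex=np.array([np.cos(a),np.sin(a),0]); ey=np.array([-ex[1],ex[0],0]); C=np.array([.735,-.0023,0])
r.set_gripper(.42); R=Ro.from_quat(r.current_ee_rot()); zt=R.as_matrix()[:,2]
p=np.array(r.current_tool_pos())-.12*zt; r.move_linear(p,vel=.12)
p=C-.30*ex+[0,0,.22]; q=(Ro.from_rotvec(-np.radians(20)*ey)*R).as_quat(); r.move_to(p,q)   # lean more: look in under the board
im,W=wcloud(); save(im,"fin.png",k=1.5)
S=W.reshape(-1,3);S=S[np.isfinite(S[:,0])];L=(S-C)@np.array([ex,ey,[0,0,1]]).T*1000
m=(abs(L[:,2]-64)<3.5)&(abs(L[:,0]+120)<35)&(abs(L[:,1])<20); print("pull",m.sum(),np.percentile(L[m],[1,50,99],axis=0).round(1).tolist())
x=L[m];print("yaw",np.degrees(np.polyfit(x[:,0],x[:,1],1)[0]))
m=(L[:,2]>4)&(L[:,2]<17)&(abs(L[:,0]+100)<20)&(abs(L[:,1])<60); 
if m.sum(): print("front",m.sum(),np.percentile(L[m],[5,50,95],axis=0).round(1).tolist(),"yaw",np.degrees(np.polyfit(L[m,1],L[m,0],1)[0]))
print(r.current_contact_force(),r.current_t())
```

```text
pull 153 [[-132.6, -4.1, 60.7], [-121.5, 0.8, 64.4], [-102.0, 6.9, 65.5]]
yaw -0.5077811653792411
front 615 [[-100.7, -54.5, 4.6], [-99.6, -5.9, 10.6], [-98.4, 54.3, 16.3]] yaw 0.13570006624684292
[ 0.19511256  0.04652764 -0.50879772] 40.8333
```

View pics/fin.png

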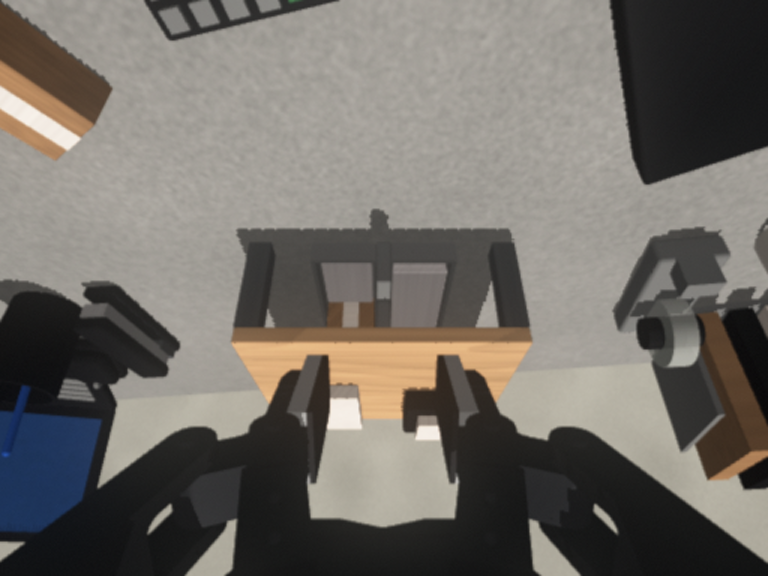

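The front wall is at riser x = −99.6 mm and square. The carton (350,312) and both tins are in their lanes, and the gripper is clear.

```bash
python3 -c "
from h import *
print(r.hand_in(),r.current_t())"
```

```text
the job is handed in; nothing more can be done
the job is handed in; nothing more can be done
```

The job is handed in: the carton lies flat in the caddy beside the tins, and the caddy sits square under the riser with its front wall within about 1 mm of flush; the arm was clear at about 41 s of the 72 s allowed, and the hand-in gave no verdict.

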